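# Level the jar shelf with a spirit level

## Robot

A 6-joint arm with a two-finger parallel gripper is mounted at the origin on a cart in front of the work surface, level with it; the furniture and walls round the work are solid. World frame = base frame: x ahead of the robot, y to its left, z up, the work surface at z = 0. Lengths are in m, angles in degrees, forces in N, time in s.
With the tool pointing down it reaches from about 0.3 to 0.75 m from the base axis. Payload 8.5 kg.
Tool frame: the origin (TCP) lies on the centre line of the jaws, within the pads' length; the fingertips stand 17 mm ahead of it and the grasp point (between the pads) lies 2 mm behind it; z points along the fingers, y is the line along which they close (so a half turn about z gives the same grasp; the last joint's range is limited). The gripper opens to 85 mm and grips with 20 to 120 N. Pads are 22 mm wide; open, the fingers measure 114 mm over their backs; the gripper's body (76 mm by 85 mm) begins 54 mm behind the grasp point. The pads swing forward as they close: fully open they stand 13 mm farther back than shut.
Start: joints at [54.929, 21.807, 74.336, -0, 83.858, -12.336], TCP at [0.213, 0.507, 0.248] pointing down, gripper open.
Joint ranges: [-178.18, 178.18], [-50.72, 133.34], [12.68, 142.11], [-81.47, 261.47], [9.98, 163.14], [-165.26, 165.26]. Speed limits (degrees/s): [136.94, 136.94, 180, 180, 180, 180].

## Interface

Orientations are given as a 3x3 rotation matrix whose columns are the frame's x, y, z axes.
In Python, from rig import env gives the robot as it stands.
- The arm moves only by the shell command python3 -m handwheel 'ROWS' [OPENING] [FORCE]. ROWS is JSON, a list that holds one entry, the list of rows, each a list of 4 numbers: the shift along the tool's x, y, z in m, then the turn about the tool's z in rad. In form: [[[x, y, z, roll], ...]]. A call has 1 to 5 rows; each row shifts and turns the commanded pose from where the row before left it, along the tool's axes as they then stand; what a row does not reach is not made up. A row lasts 1/12 s, in which the tool goes at most 41.7 mm and 7.16 degrees, less where a joint would pass 70% of its speed; a pose out of reach is approached as far as the arm can. A call is refused whole if a number of a shift passes 0.0417 or a number of a turn 0.125, either way. A call with a gripper value outside its range is refused whole. OPENING is the opening in per cent of the stroke, from 0 (shut) to 100 (fully open), set as the call begins (- or left out, the last holds). The fingers move at their own pace and stop on an object; FORCE is the grip in N (left out, the last holds). Time passes only in rows, so rows that do not move let the fingers close. It gives the time, the measured TCP pose, the force and the opening at its end, in the units of the state.
- env.observe(): the state, without advancing time (a new reading comes with each control period).
- env.get_image(name): name is "scene" or "side" or "wrist"; returns (picture, depth): 480x640x3 uint8, red, green, blue; 480x640 float32, m along the optical axis (not along the pixel's ray), 0 where there is no reading.
- env.camera_params(name): a dict with "K" (3x3 intrinsics, pixels), "D" ([k1, k2, p1, p2, k3] as OpenCV has them; the pictures are not rectified), "rvec" (rotation vector, rad) and "tvec" (3), from world to camera coordinates, as OpenCV has them. Camera axes: x right, y down, z forward; pixel columns grow to the right and rows downward; lengths in m; the calibration is good to about 2 mm. A picture is of the moment at which its call begins: read the wrist's pose just before it. camera_params takes no time and is no camera call; for the wrist camera it gives the pose at the moment of the call.
- env.close_job(): hands the job in, once; it reports no verdict.
The state is a dict: "time_s": time; "q": joint angles; "qvel": joint speeds; "joint_efforts": joint torques, N m; "position": TCP position; "tool_rot": TCP orientation; "ft_force": force on the tool from outside, world axes, zero at the start; "wrist_torque": the same for the moment, N m; "grip_width": finger opening in m.
Only numpy, scipy, OpenCV 4.12 (cv2) and the standard library are available. Lean on these libraries where they do the work, as an engineer would, in place of code of your own. Each camera call takes 0.05 s, during which the arm holds its last target. There are 200 camera calls.

## Task

The little counter shelf stands crooked: lay the spirit level lengthways on its board and turn the black knob of the shelf's screw foot until the board is level. The board sits on a soft rubber ring and sinks a little when loaded, so what counts is the reading while you press the level down onto the board with about a kilogram of push (10 N): finish holding that press from above, the level flat on the board and its bubble between the two lines. Leave the jars and the kitchen timer standing where they are.

Things in the scene. Friction and masses are not known exactly. Their poses are not given: they have to be found in the camera images.
- level: pocket spirit level, a metal bar 150 mm long (its x), 22 mm wide (y), 42 mm high (z) with black rubber end caps, 0.25 kg; it starts upright on the worktop in front of the shelf. Origin: centre of its underside. Grip it across its width near the middle. While gripped it cannot follow the board's slope: let go, then press on its top with closed fingers to read it.
- level_bubble (a joint): where the bubble stands in the vial, m: 0 is centred between the two black lines, positive is towards the level's +x end, end stops at +-0.0145. The bubble goes to the higher end and moves 12 mm for each degree of slope; it takes about 1 s to settle. Bubble 10 mm long, lines 15 mm apart.
- vial_mid (a point): middle of the yellowish vial, seen from above in a window of the level, 42 mm from the level's centre towards its +x end, 2 mm under the top; this marks which end is +x.
- level_top (a point): flat metal top of the level, 42 mm above its underside and 12 mm from its centre away from the vial: a good place to press.
- shelf_board: wooden board of the fixed shelf, 344 mm long (its y, left-right), 124 mm deep (x), 18 mm thick; origin: centre of its top face, about 90 mm above the worktop; z is its normal. Its right end (-y) stands on a wooden gable and pivots on its foot, 155 mm from the centre; its left end hangs on the screw foot, 125 mm from the centre. A 14 mm rail runs along the back, 54 mm behind the middle line.
- knob_grip (a point): on the vertical axis of the round black fluted knob of the screw foot, mid height, 112 mm above the worktop; knob 42 mm across, 24 mm high, above the board's left end. Fingers turning it need 70 mm all round. Clockwise seen from above raises the board's left end 2.5 mm for each radian and so moves the bubble 6.2 mm; the knob itself keeps its height. Friction 0.12 N m; 1.2 to 2.4 rad may be needed.
- spice_2: bystander: glass spice jar 44 mm across, 96 mm high, standing behind the shelf; origin at the centre of its underside
- spice_3: bystander: the other glass spice jar, 44 mm across, 96 mm high, behind the shelf; origin at the centre of its underside
- jar_w2: bystander: glass jar with a brass-coloured lid, 60 mm across, 89 mm high, behind the shelf; origin at the centre of its underside
- kitchen_timer: bystander: wind-up kitchen timer, 61 mm across, 58 mm high, standing to the left of the shelf; origin at the centre of its underside
- rest_spot (a point): on the board's top face, on its middle line, 55 mm right (-y) of its centre: a level centred within 30 mm of it leaves the knob free. Unloaded, the knob end rides 2 mm high on its rubber ring, a slope of 0.4 degree; about 6 N on a level lying here seats it, and more push changes the slope little (0.07 mm of bubble per N). A tall post of the wall shelves stands at about (0.60, -0.03).
Things that resemble listed ones, but are neither listed nor needed, are in the scene too. Of the things that look like the level, the larger one is meant.

How it is judged (in metres and radians):
On the way:
1. the level lies lengthways on the board of the shelf (angle between the x axis of level and the y axis of shelf_board, either way round below 0.2 rad and z of level in the frame of shelf_board between -0.004 and 0.004 m and contact force between level and shelf_board above 0.5 N), for 0.2 s.
At the end, for the whole second after the job is handed in: the level lies flat on the board, lengthways within 0.2 rad, pressed against it with 7 to 30 N (its own weight of 2 to 3 N included) by the fingers; bubble within 2.2 mm of the middle (between the lines), the board itself level within 0.006 rad; all at rest while the press is held (value of joint level_bubble between -0.0022 and 0.0022 m and angle between the x axis of level and the y axis of shelf_board, either way round below 0.2 rad and angle between the z axis of level and the z axis of shelf_board, either way round below 0.012 rad and z of level in the frame of shelf_board between -0.003 and 0.003 m and angle between shelf_board's own z axis and vertical below 0.006 rad and contact force between level and shelf_board between 7 and 30 N and contact force between the fingers and level above 3 N and linear speed of level below 0.01 m/s); the arm keeps its last pose, push and grip.
It fails at once if a jar or the kitchen timer was pushed away or knocked over (distance of any of spice_2, spice_3, jar_w2, kitchen_timer from where it was at the start of the episode above 0.02 m or angle between any of spice_2, spice_3, jar_w2, kitchen_timer's own z axis and vertical above 0.4 rad).
It also fails if it takes over 72 s, if anything falls off the work surface, if the arm or the gripper's body presses on something with over 40 N, if the wrist force passes 120 N, or if a joint passes its speed limit or range.

## Working session

There is one attempt and no reset: what is moved stays moved. The work goes in short steps, Python scripts to look and compute and a shell command to move; the robot and the scene stay as the last step left them, time stands still between calls to the robot, and variables do not carry over. Pictures are saved under pics/ and viewed, on a budget of 10 in all, crops included, one or two more only if the job needs it, and the job is handed in when it is done.

```bash
ls; mkdir -p pics; cat > h.py <<'E'
import numpy as np, cv2
from rig import env
def cam(n):
    p=env.camera_params(n); R=cv2.Rodrigues(np.array(p["rvec"],float))[0]
    return np.array(p["K"],float),np.array(p["D"],float),R,np.array(p["tvec"],float).ravel()
def ray(n,uv,c=None):
    K,D,R,t=c or cam(n)
    x=cv2.undistortPoints(np.array(uv,float).reshape(-1,1,2),K,D).reshape(-1,2)
    d=np.c_[x,np.ones(len(x))]@R
    return -R.T@t,d
def onz(n,uv,z,c=None):
    o,d=ray(n,uv,c); return o+d*((z-o[2])/d[:,2])[:,None]
def cloud(n,depth,c=None):
    c=c or cam(n); v,u=np.mgrid[:480,:640]
    o,d=ray(n,np.c_[u.ravel(),v.ravel()],c)
    return (o+d*depth.ravel()[:,None]).reshape(480,640,3)
def save(im,f): cv2.imwrite(f,im[...,::-1])
E
python3 - <<'E'
from h import *
s=env.observe(); print(s)
for n in("scene","side"):
    im,d=env.get_image(n); save(im,f"pics/{n}0.png"); np.savez(f"{n}0.npz",im=im,d=d); c=cam(n); print(n,-c[2].T@c[3],(d>0).mean())
E
```

```text
pics
{'time_s': 0.0, 'q': array([ 5.49308652e+01,  2.18425824e+01,  7.43846206e+01, -2.08612916e-04,
        8.38593228e+01, -1.23360005e+01]), 'qvel': array([ 0.03430048, -0.07287709, -0.01120827, -0.01160152, -0.02125414,
        0.07242449]), 'joint_efforts': array([ 2.63804059e-04, -4.48440635e+01, -2.31285936e+01, -1.10766148e-04,
        4.53890490e-03,  2.67489028e-06]), 'position': array([0.21238814, 0.50704529, 0.24769763]), 'tool_rot': array([[-9.22314778e-01,  3.86438485e-01, -8.64720802e-04],
       [ 3.86439320e-01,  9.22314002e-01, -1.23808381e-03],
       [ 3.19100874e-04, -1.47606511e-03, -9.99998860e-01]]), 'ft_force': array([-0.44783114, -0.00886823,  0.41547975]), 'wrist_torque': array([-0.01675838,  0.01641371, -0.02485644]), 'grip_width': 0.08593199940782044}
scene [-0.23404121 -0.54503056  0.61833769] 0.995986328125
side [0.1636533  1.16046838 1.01072904] 0.97908203125
```

View pics/scene0.png

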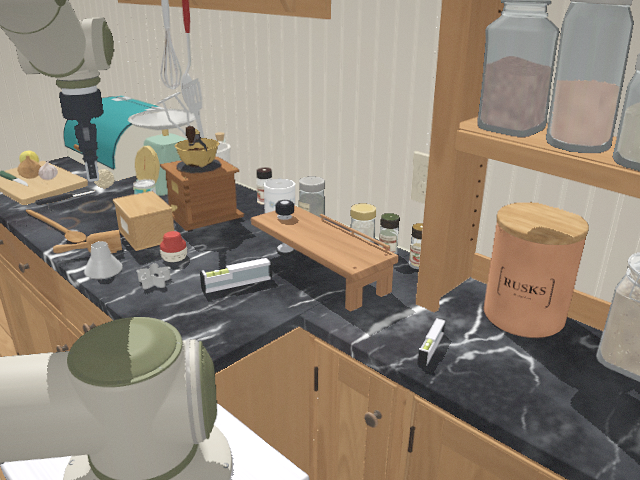

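View pics/side0.png

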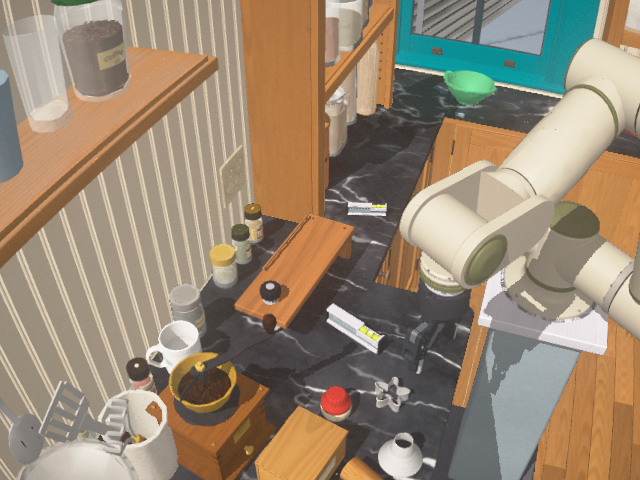

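The scene picture shows two level-like bars: the larger at scene (236,275) / side (355,328), and a smaller one at scene (432,342) / side (367,209). I choose the larger, whose yellow vial end is the left end in scene. The knob is at scene (285,208) / side (270,291), and the red-and-white timer at scene (173,247) / side (336,402).

```bash
cat > m.py <<'E'
from h import *
P={};I={}
for n in("scene","side"):
    z=np.load(n+"0.npz"); I[n]=z["im"]; P[n]=cloud(n,z["d"])
def box(p,lo,hi): return np.all((p>lo)&(p<hi),-1)
for n,(u0,u1,v0,v1) in {"scene":(195,280,250,300),"side":(318,392,300,358)}.items():
    p=P[n][v0:v1,u0:u1].reshape(-1,3); im=I[n][v0:v1,u0:u1].reshape(-1,3).astype(int)
    m=p[:,2]>0.008; q=p[m]; print(n,"level zmax pct",np.percentile(q[:,2],[50,90,98]))
    t=q[q[:,2]>np.percentile(q[:,2],98)-0.005]
    r=cv2.minAreaRect((t[:,:2]*1000).astype(np.float32)); print(" top rect",r,len(t))
    y=m&(im[:,0]>140)&(im[:,1]>140)&(im[:,2]<110); print(" yellow",p[y].mean(0),y.sum())
# board plane
for n,poly in {"scene":[(262,218),(300,222),(385,255),(350,266)],"side":[(262,308),(310,228),(345,232),(285,315)]}.items():
    mk=np.zeros((480,640),np.uint8); cv2.fillPoly(mk,[np.array(poly)],1)
    q=P[n][(mk>0)]; q=q[(q[:,2]>.06)&(q[:,2]<.1)]
    A=np.c_[q[:,:2],np.ones(len(q))]; k=np.linalg.lstsq(A,q[:,2],rcond=None)[0]; print(n,"plane",k,len(q),(A@k-q[:,2]).std())
# board extent
for n in P:
    p=P[n]; im=I[n].astype(int); m=box(p,(.3,-.25,.06),(.75,.45,.103))&(im[...,0]>im[...,2]+40)
    k,l,st,ce=cv2.connectedComponentsWithStats(m.astype(np.uint8)); i=1+st[1:,4].argmax(); q=p[l==i]
    print(n,"board",cv2.minAreaRect((q[:,:2]*1000).astype(np.float32)),st[i])
for n,(u0,u1,v0,v1) in {"scene":(272,298,196,222),"side":(256,284,278,306)}.items():
    p=P[n][v0:v1,u0:u1].reshape(-1,3); im=I[n][v0:v1,u0:u1].reshape(-1,3).astype(int)
    q=p[(p[:,2]>.103)&(p[:,2]<.14)]; t=q[q[:,2]>np.percentile(q[:,2],95)-.003]; 
    print(n,"knob",cv2.minAreaRect((q[:,:2]*1000).astype(np.float32)),q[:,2].max(),len(q),cv2.minEnclosingCircle((t[:,:2]*1000).astype(np.float32)))
o=[cv2.resize(I["scene"][240:310,190:290],(600,420),interpolation=2),cv2.resize(I["scene"][310:380,390:490],(600,420),interpolation=2)]
save(np.vstack([cv2.resize(a,(428,300)) for a in o]),"pics/crop.png")
E
python3 m.py
```

```text
scene level zmax pct [0.02974342 0.04284812 0.04471827]
 top rect ((64.23075866699219, -83.38241577148438), (1089.5494384765625, 145.68057250976562), 49.5177116394043) 355
 yellow [0.35470401 0.3185643  0.03825308] 14
side level zmax pct [0.0367574  0.04259025 0.04491644]
 top rect ((261.53375244140625, 697.8667602539062), (120.92533874511719, 937.9234008789062), 19.293380737304688) 323
 yellow [0.36155183 0.32406448 0.03756345] 89
scene plane [-0.00529244 -0.0068766   0.09371702] 1896 0.0010153505027940884
side plane [-0.00489866 -0.00764783  0.09263528] 2619 0.0019854639538446944
scene board ((555.5301513671875, 222.4896697998047), (349.6064453125, 128.05807495117188), 84.0859146118164) [ 251  205  147   81 5150]
side board ((558.3494873046875, 222.588623046875), (350.7156982421875, 126.81561279296875), 83.5443115234375) [ 235  213  120  115 5899]
scene knob ((567.3190307617188, 343.3061828613281), (39.9129524230957, 39.9338264465332), 87.63835144042969) 0.12756520111522507 250 ((567.7744140625, 343.6052551269531), 20.058002471923828)
side knob ((571.6627197265625, 346.69073486328125), (42.38730239868164, 42.93059539794922), 89.47525024414062) 0.12820115301547108 340 ((570.7235717773438, 347.2309265136719), 20.5221004486084)
```

View pics/crop.png

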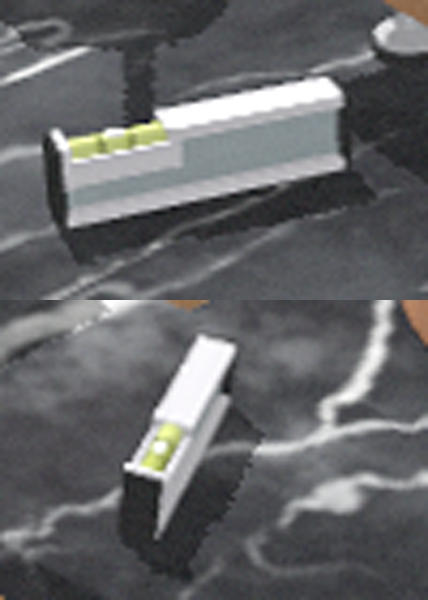

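The crop confirms it: the upper bar (scene 236,275) is long, with a three-part vial at its left end. The other is a short stubby one, so the upper bar is the level. Next I refine its pose.

```bash
cat > m2.py <<'E'
from h import *
for n in("scene","side"):
    z=np.load(n+"0.npz"); p=cloud(n,z["d"]); im=z["im"].astype(int)
    m=(p[...,2]>.010)&(p[...,2]<.055)&(abs(p[...,0]-.38)<.12)&(abs(p[...,1]-.29)<.12)
    k,l,st,ce=cv2.connectedComponentsWithStats(m.astype(np.uint8)); i=1+st[1:,4].argmax(); b=l==i
    t=p[b&(p[...,2]>.039)]; r=cv2.minAreaRect((t[:,:2]*1000).astype(np.float32)); print(n,st[i],"top",r,np.median(t[:,2]))
    a=p[b]; print(" all",cv2.minAreaRect((a[:,:2]*1000).astype(np.float32)))
    y=b&(im[...,0]>120)&(im[...,2]<im[...,0]-50); print(" yellow",p[y].mean(0))
for n in ("scene","side"): print(n)
# two-view heights: knob centre pixel rays
def tri(a,b):
    o1,d1=ray("scene",a);o2,d2=ray("side",b);d1,d2=d1[0],d2[0]
    s=np.linalg.lstsq(np.c_[d1,-d2],o2-o1,rcond=None)[0]; q1,q2=o1+s[0]*d1,o2+s[1]*d2; return (q1+q2)/2,np.linalg.norm(q1-q2)
print("vial",tri((217,270),(370,332)),"knob",tri((285,208),(270,291)))
s=env.observe();R=s["tool_rot"];K,D,Rc,t=cam("wrist");print("wristcam in tool",R.T@(-Rc.T@t-s["position"]), "axes",R.T@Rc.T)
E
python3 m2.py
```

```text
scene [ 200  258   72   32 1176] top ((396.5845947265625, 305.5265197753906), (27.786457061767578, 150.6798095703125), 68.66018676757812) 0.04200333635371406
 all ((396.37091064453125, 305.3982849121094), (28.18216896057129, 151.08580017089844), 69.01851654052734)
 yellow [0.35745098 0.31858311 0.03886225]
side [325 303  61  49 955] top ((398.6338195800781, 307.63543701171875), (25.41082763671875, 151.78515625), 68.84262084960938) 0.041317332539741736
 all ((398.6039123535156, 307.2925109863281), (26.151304244995117, 151.96987915039062), 68.89686584472656)
 yellow [0.36164748 0.32388669 0.03766486]
scene
side
vial (array([0.3597688 , 0.32268719, 0.04141937]), np.float64(0.0012092105590581239)) knob (array([0.57230939, 0.34472696, 0.10933787]), np.float64(3.629709496779549e-05))
wristcam in tool [ 0.06859868 -0.00025681 -0.12615655] axes [[ 4.67703558e-04 -9.62741331e-01 -2.70423578e-01]
 [ 9.99999367e-01  7.27043801e-04 -8.58844692e-04]
 [ 1.02345507e-03 -2.70423005e-01  9.62741061e-01]]
```

```bash
python3 -m handwheel '[[[-0.035,-0.0173,0,-0.03],[-0.035,-0.0173,0,0],[-0.035,-0.0173,0,0],[-0.035,-0.0173,0,0],[-0.035,-0.0173,0,0]]]' 100 60
python3 -m handwheel '[[[-0.035,-0.0173,0,0],[-0.035,-0.0173,0,0],[0,0,0.04,0],[0,0,0,0],[0,0,0,0]]]'
python3 - <<'E'
from h import *
print("timer",onz("side",[(336,400)],.05),onz("scene",[(173,245)],.05))
s=env.observe(); print(s["position"],np.degrees(np.arctan2(*s["tool_rot"][[1,0],1])),s["tool_rot"][:,2],s["ft_force"],s["time_s"])
im,d=env.get_image("wrist"); save(im,"pics/w1.png"); p=cloud("wrist",d)
m=(p[...,2]>.012)&(p[...,2]<.055)&(np.hypot(p[...,0]-.397,p[...,1]-.306)<.1)
k,l,st,ce=cv2.connectedComponentsWithStats(m.astype(np.uint8)); i=1+st[1:,4].argmax(); b=l==i
t=p[b&(p[...,2]>.037)]; print(st[i],cv2.minAreaRect((t[:,:2]*1000).astype(np.float32)),np.median(t[:,2]))
E
```

```text
time_s: 0.52
position: [0.3447, 0.3614, 0.2481]
tool_rot: [[-0.934, 0.358, -0.001], [0.358, 0.934, -0.0], [0.0, -0.0, -1.0]]
ft_force: [1.0, 1.0, -0.2]
grip_width: 0.0852
time_s: 0.93
position: [0.3961, 0.3052, 0.2074]
tool_rot: [[-0.933, 0.359, -0.004], [0.359, 0.933, -0.002], [0.003, -0.003, -1.0]]
ft_force: [0.4, 0.4, 1.1]
grip_width: 0.0856
timer [[0.36799017 0.51491176 0.05      ]] [[0.35072865 0.47014631 0.05      ]]
[0.39612879 0.30521613 0.20741587] 68.95248894560486 [-0.00433378 -0.00172466 -0.99998912] [0.42146708 0.39778073 1.13542472] 0.9333
[ 314  132   29  180 4787] ((399.31927490234375, 307.2591552734375), (21.937488555908203, 149.73153686523438), 68.98441314697266) 0.043723727428001596
```

View pics/w1.png

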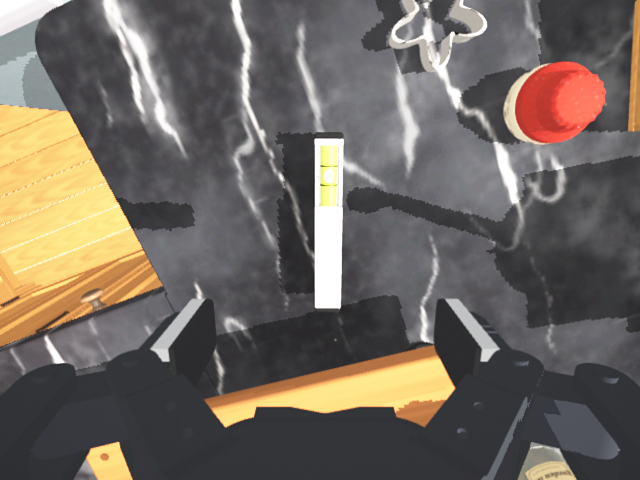

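The wrist view shows the level centred between the fingers at (329,222) with its vial end up, and the timer well to the right at (555,102). I go down and grip.

```bash
python3 -m handwheel '[[[-0.002,0.0027,0.04,0],[0,0,0.04,0],[0,0,0.04,0],[0,0,0.04,0],[0,0,0.02,0]]]' >/dev/null
python3 -m handwheel '[[[0,0,0,0],[0,0,0,0],[0,0,0,0],[0,0,0,0],[0,0,0,0]]]' 0 60
python3 -m handwheel '[[[0,0,0,0],[0,0,0,0],[0,0,0,0],[0,0,0,0],[0,0,0,0]]]'
python3 -m handwheel '[[[0,0,-0.02,0],[0,0,-0.04,0],[0,0,-0.04,0],[0,0,-0.04,0],[0,0,-0.04,0]]]'
```

```text
time_s: 1.82
position: [0.4005, 0.3079, 0.0301]
tool_rot: [[-0.934, 0.358, 0.003], [0.358, 0.934, 0.001], [-0.002, 0.002, -1.0]]
ft_force: [-1.7, -4.0, 4.4]
grip_width: 0.0253
time_s: 2.23
position: [0.4005, 0.3078, 0.0301]
tool_rot: [[-0.934, 0.359, 0.003], [0.359, 0.934, 0.001], [-0.002, 0.002, -1.0]]
ft_force: [-1.1, 0.9, 9.4]
grip_width: 0.0209
time_s: 2.65
position: [0.3991, 0.3071, 0.211]
tool_rot: [[-0.933, 0.359, 0.0], [0.359, 0.933, 0.0], [-0.0, 0.0, -1.0]]
ft_force: [1.7, 0.5, -3.5]
grip_width: 0.021
```

```bash
python3 -m handwheel '[[[-0.0384,-0.0151,0,0],[-0.0384,-0.0151,0,0],[-0.0384,-0.0151,0,0],[-0.0384,-0.0151,0,0],[-0.0384,-0.0151,0,0]]]' >/dev/null
python3 -m handwheel '[[[0,0,0,0.12],[0,0,0,0.12],[0,0,0,0.12],[0,0,0,0.12],[0,0,0,0.12]]]' >/dev/null
python3 -m handwheel '[[[0,0,0,0.12],[0,0,0,0.12],[0,0,0,0.12],[0,0,0,0.12],[0,0,0,0.12]]]' >/dev/null
python3 -m handwheel '[[[0,0,0,0.109],[0,0,0,0],[0,0,0,0]]]'
cat > m3.py <<'E'
from h import *
s=env.observe(); print(s["position"],np.degrees(np.arctan2(*s["tool_rot"][[1,0],0])),s["tool_rot"][:,2],s["ft_force"],s["time_s"])
im,d=env.get_image("wrist"); save(im,"pics/w2.png"); p=cloud("wrist",d)
i3=im.astype(int); m=(p[...,2]>.06)&(p[...,2]<.102)&(i3[...,0]>i3[...,2]+40)
k,l,st,ce=cv2.connectedComponentsWithStats(m.astype(np.uint8)); i=1+st[1:,4].argmax(); b=l==i
q=p[b]; A=np.c_[q[:,:2]-[.551,.168],np.ones(len(q))]; k=np.linalg.lstsq(A,q[:,2],rcond=None)[0]; print("plane",k,(A@k-q[:,2]).std())
print(st[i],cv2.minAreaRect((q[:,:2]*1000).astype(np.float32)))
q=p[(p[...,2]>.105)&(p[...,2]<.135)&(np.hypot(p[...,0]-.57,p[...,1]-.345)<.035)]; print("knob",len(q),len(q) and (cv2.minEnclosingCircle((q[:,:2]*1000).astype(np.float32)),q[:,2].max()))
E
python3 m3.py
```

```text
time_s: 4.15
position: [0.5517, 0.168, 0.2086]
tool_rot: [[0.102, 0.995, 0.0], [0.995, -0.102, 0.0], [0.0, 0.0, -1.0]]
ft_force: [0.4, 0.1, -3.2]
grip_width: 0.0213
[0.5516974  0.16802934 0.20864728] 84.17140785593247 [ 6.76247549e-05  9.21175750e-06 -9.99999998e-01] [ 0.352633    0.06882826 -3.15269378] 4.15
plane [ 0.00571943 -0.01057363  0.08982624] 0.0015914410794953867
[  226     0   209   340 42354] ((557.3197631835938, 202.26718139648438), (223.1511688232422, 124.28065490722656), 83.84703063964844)
knob 0 0
```

View pics/w2.png

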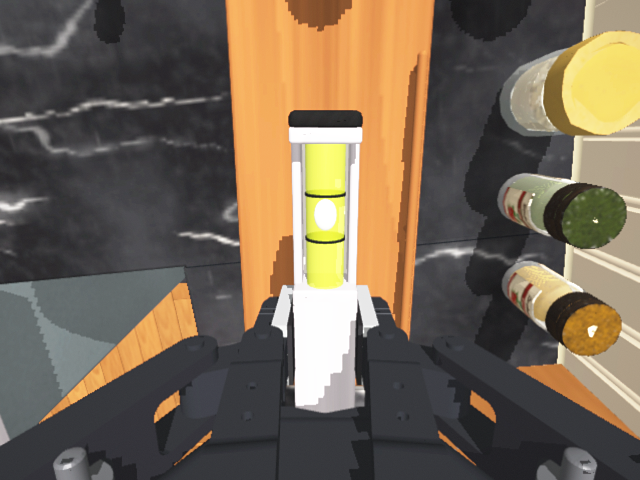

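The wrist view shows the level (325,260) over the board's middle line, its bubble centred between lines at rows 194 and 239 (45 px = 15 mm). The rail is at column 412 and the jars are clear on the right. I lower it.

```bash
python3 -m handwheel '[[[0,0,0.04,0],[0,0,0.036,0],[0,0,0.006,0],[0,0,0.003,0],[0,0,0.001,0]]]'
python3 -m handwheel '[[[0,0,0.001,0],[0,0,0,0]]]'
```

```text
time_s: 4.62
position: [0.5526, 0.1681, 0.1234]
tool_rot: [[0.104, 0.995, 0.001], [0.995, -0.104, 0.0], [0.0, 0.001, -1.0]]
ft_force: [-0.4, -0.3, -1.1]
grip_width: 0.0208
time_s: 4.78
position: [0.5527, 0.1681, 0.123]
tool_rot: [[0.104, 0.995, 0.003], [0.995, -0.104, 0.0], [0.001, 0.003, -1.0]]
ft_force: [-0.0, 0.9, -2.7]
grip_width: 0.0212
```

```bash
python3 -m handwheel '[[[0,0,0.001,0],[0,0,0.001,0],[0,0,0,0]]]'
python3 -m handwheel '[[[0,0,0.001,0],[0,0,0,0]]]'
```

```text
time_s: 5.03
position: [0.5522, 0.1681, 0.1198]
tool_rot: [[0.105, 0.995, 0.001], [0.995, -0.105, 0.0], [0.0, 0.001, -1.0]]
ft_force: [-0.8, -0.1, 0.5]
grip_width: 0.021
time_s: 5.2
position: [0.5523, 0.1682, 0.1194]
tool_rot: [[0.105, 0.995, 0.002], [0.995, -0.105, 0.0], [0.0, 0.002, -1.0]]
ft_force: [-1.6, 1.4, 5.6]
grip_width: 0.0214
```

```bash
python3 -m handwheel '[[[0,0,0,0],[0,0,0,0],[0,0,0,0],[0,0,0,0]]]' 42
python3 -m handwheel '[[[0,0,-0.02,0],[0,0,-0.025,0],[-0.012,0,0,0],[0,0,0,0]]]'
python3 -m handwheel '[[[0,0,0,0],[0,0,0,0],[0,0,0,0],[0,0,0.005,0],[0,0,0.005,0]]]' 0
```

```text
time_s: 5.53
position: [0.552, 0.168, 0.1183]
tool_rot: [[0.105, 0.994, -0.0], [0.994, -0.105, 0.0], [0.0, -0.0, -1.0]]
ft_force: [0.8, -0.1, -0.7]
grip_width: 0.0354
time_s: 5.87
position: [0.5511, 0.1549, 0.1643]
tool_rot: [[0.106, 0.994, 0.002], [0.994, -0.106, -0.0], [-0.0, 0.002, -1.0]]
ft_force: [0.1, -0.2, -0.4]
grip_width: 0.0356
time_s: 6.28
position: [0.5506, 0.1563, 0.1526]
tool_rot: [[0.105, 0.995, -0.0], [0.995, -0.105, -0.0], [-0.0, -0.0, -1.0]]
ft_force: [0.1, -0.3, -0.4]
grip_width: 0.0002
```

```bash
cat > bub.py <<'E'
from h import *
import sys
s=env.observe(); im,d=env.get_image("wrist"); save(im,"pics/%s.png"%sys.argv[1])
h=cv2.cvtColor(im,cv2.COLOR_RGB2HSV); y=cv2.inRange(h,(22,90,60),(45,255,255)); y[:, :220]=0; y[:,440:]=0
k,l,st,ce=cv2.connectedComponentsWithStats(cv2.morphologyEx(y,cv2.MORPH_CLOSE,np.ones((9,9),np.uint8))); i=1+st[1:,4].argmax(); x0,y0,w,hh=st[i,:4]
V=im[y0:y0+hh,x0:x0+w].astype(int).max(-1)
S=im[y0:y0+hh,x0:x0+w].astype(int).min(-1)
dark=(V[:,w//5:-w//5]<90).mean(1); rows=np.where(dark>.3)[0]+y0
g=np.split(rows,np.where(np.diff(rows)>5)[0]+1); L=[r.mean() for r in g if len(r)]
wh=(S>170).astype(np.uint8); wh[:, :w//5]=0; wh[:,-w//5:]=0
k,l2,s2,c2=cv2.connectedComponentsWithStats(wh); 
print("pos",s["position"],"F",s["ft_force"],"t",s["time_s"],"vial",(x0,y0,w,hh),"lines",L)
for j in range(1,k):
    if s2[j,4]>40: print(" white rows",s2[j,1]+y0,s2[j,1]+s2[j,3]+y0,"area",s2[j,4], "bubble mm",((L[0]+L[-1])/2-(s2[j,1]+s2[j,3]/2+y0))/(L[-1]-L[0])*15 if len(L)>1 else None)
E
python3 -m handwheel '[[[0,0,0.003,0],[0,0,0.001,0],[0,0,0.001,0]]]'
python3 -m handwheel '[[[0,0,0.001,0],[0,0,0,0]]]'; python3 bub.py b0; 
```

```text
time_s: 6.53
position: [0.5505, 0.1562, 0.1481]
tool_rot: [[0.105, 0.995, -0.001], [0.995, -0.105, 0.0], [0.0, -0.001, -1.0]]
ft_force: [-0.7, 1.2, 4.4]
grip_width: 0.0002
time_s: 6.7
position: [0.5507, 0.1564, 0.1478]
tool_rot: [[0.105, 0.995, 0.001], [0.995, -0.105, 0.0], [0.0, 0.0, -1.0]]
ft_force: [-1.9, 2.3, 3.4]
grip_width: -0.0001
pos [0.55068068 0.15635751 0.14776842] F [-1.85178439  2.25585054  3.42951176] t 6.7 vial (np.int32(311), np.int32(108), np.int32(33), np.int32(124)) lines [np.float64(152.0)]
 white rows 177 204 area 380 bubble mm None
```

View pics/b0.png

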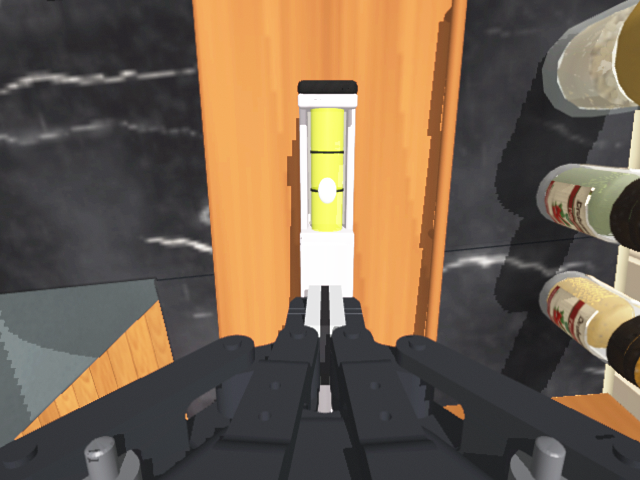

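The view shows the fingers on the level's top and its bubble at row 190, by the right-hand line (lines at rows 152 and 190): the knob end is low. I press to 10 N and let it settle.

```bash
sed -i 's/dark>.3/dark>.12/' bub.py
python3 -m handwheel '[[[0,0,0.001,0],[0,0,0.001,0],[0,0,0,0],[0,0,0,0],[0,0,0,0]]]'
python3 -m handwheel '[[[0,0,0,0],[0,0,0,0],[0,0,0,0],[0,0,0,0],[0,0,0,0]]]'; python3 bub.py b1
```

```text
time_s: 7.17
position: [0.551, 0.1565, 0.1475]
tool_rot: [[0.105, 0.995, 0.003], [0.995, -0.105, 0.001], [0.001, 0.003, -1.0]]
ft_force: [-4.5, 1.2, 16.8]
grip_width: 0.0001
time_s: 7.58
position: [0.551, 0.1565, 0.1475]
tool_rot: [[0.105, 0.995, 0.003], [0.995, -0.105, 0.001], [0.001, 0.003, -1.0]]
ft_force: [-5.7, 0.8, 17.3]
grip_width: 0.0004
pos [0.55099555 0.15645056 0.14751327] F [-5.67236658  0.76048487 17.30861603] t 7.5833 vial (np.int32(311), np.int32(108), np.int32(33), np.int32(124)) lines [np.float64(152.0), np.float64(191.0)]
 white rows 188 214 area 378 bubble mm -11.346153846153847
```

```bash
python3 -m handwheel '[[[0,0,-0.0008,0],[0,0,0,0],[0,0,0,0],[0,0,0,0],[0,0,0,0]]]' >/dev/null
python3 -m handwheel '[[[0,0,0,0],[0,0,0,0],[0,0,0,0],[0,0,0,0],[0,0,0,0]]]' >/dev/null;python3 -m handwheel '[[[0,0,0,0],[0,0,0,0],[0,0,0,0],[0,0,0,0],[0,0,0,0]]]'; python3 bub.py b2
```

```text
time_s: 8.88
position: [0.5509, 0.1564, 0.1476]
tool_rot: [[0.105, 0.995, 0.002], [0.995, -0.105, 0.001], [0.001, 0.002, -1.0]]
ft_force: [-4.5, 1.8, 12.3]
grip_width: -0.0002
pos [0.55087388 0.15643476 0.14759522] F [-4.50226347  1.75583338 12.33854425] t 8.8833 vial (np.int32(311), np.int32(108), np.int32(33), np.int32(124)) lines [np.float64(152.0), np.float64(191.0)]
 white rows 187 213 area 371 bubble mm -10.961538461538462
```

```bash
python3 -m handwheel '[[[0,0,-0.03,0],[0,0,-0.04,0],[0.03,0,-0.02,0],[0.04,0,0,0],[0.04,0,0,0]]]' >/dev/null
python3 -m handwheel '[[[0.03,0,0,0],[0,0,0,0],[0,0,0,0]]]' 75
cat > m4.py <<'E'
from h import *
def tri(a,b):
    o1,d1=ray("scene",a);o2,d2=ray("side",b);d1,d2=d1[0],d2[0]
    s=np.linalg.lstsq(np.c_[d1,-d2],o2-o1,rcond=None)[0]; q1,q2=o1+s[0]*d1,o2+s[1]*d2; return (q1+q2)/2,np.linalg.norm(q1-q2)
print("crank",tri((190,132),(269,322)))
z=np.load("side0.npz"); p=cloud("side",z["d"])
m=(np.hypot(p[...,0]-.57,p[...,1]-.345)<.13)&(p[...,2]>.13)
for q in p[m][::40]: print(q.round(3),end=" ")
print()
im,d=env.get_image("wrist"); save(im,"pics/w3.png"); p=cloud("wrist",d)
m=(p[...,2]>.110)&(p[...,2]<.14)&(np.hypot(p[...,0]-.57,p[...,1]-.345)<.035); q=p[m]
print("knob",len(q),cv2.minEnclosingCircle((q[:,:2]*1000).astype(np.float32)),q[:,2].max(),q.mean(0))
E
python3 m4.py
```

```text
time_s: 9.6
position: [0.5651, 0.2965, 0.2354]
tool_rot: [[0.102, 0.995, -0.0], [0.995, -0.102, -0.0], [-0.001, -0.0, -1.0]]
ft_force: [-0.7, -0.3, -0.3]
grip_width: 0.036
crank (array([0.47419602, 0.5522405 , 0.2648115 ]), np.float64(0.001125979793273352))
[0.685 0.404 0.642] [0.672 0.41  0.641] [0.647 0.412 0.644] [0.644 0.412 0.642] [0.65  0.416 0.641] [0.658 0.424 0.642] [0.664 0.432 0.643] [0.606 0.413 0.642] [0.61  0.423 0.644] [0.611 0.435 0.648] [0.61  0.449 0.652] [0.614 0.452 0.652] [0.631 0.437 0.641] [0.632 0.444 0.643] [0.634 0.447 0.642] [0.633 0.449 0.641] [0.611 0.453 0.644] [0.607 0.431 0.634] [0.612 0.457 0.641] [0.605 0.421 0.625] [0.606 0.431 0.626] [0.606 0.467 0.637] [0.606 0.462 0.63 ] [0.603 0.466 0.624] 
knob 3288 ((572.89794921875, 343.0977783203125), 21.702739715576172) 0.12631452294922746 [0.57280661 0.3437172  0.12328859]
```

View pics/w3.png

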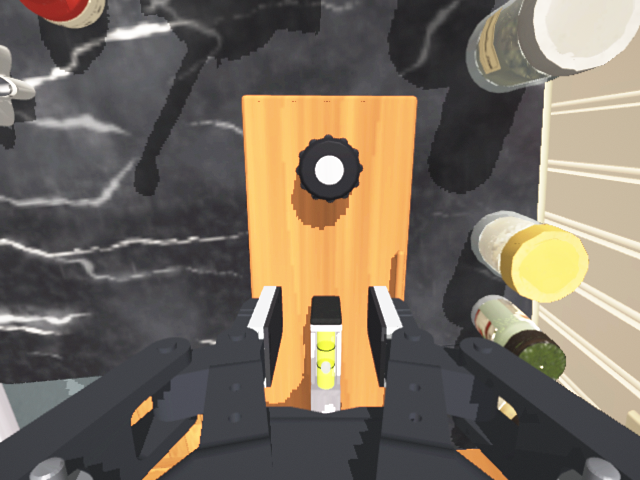

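The view shows the knob at (329,169), nothing within finger reach of it, the rail ending short of it, and the level in place. I go to the knob.

```bash
python3 -m handwheel '[[[0.024,0.001,0,0],[0.024,0.001,0,0],[0,0,0.03,0],[0,0,0.03,0],[0,0,0.03,0]]]'
python3 -m handwheel '[[[0,0,0.02,0],[0,0,0.008,0],[0,0,0,0]]]'
python3 -m handwheel '[[[0,0,0,0],[0,0,0,0],[0,0,0,0],[0,0,0,0],[0,0,0,0]]]' 0 70
python3 -c "
from h import *
s=env.observe();print(s['q'],s['position'],s['grip_width'],s['ft_force'])"
```

```text
time_s: 10.07
position: [0.5727, 0.3416, 0.1454]
tool_rot: [[0.106, 0.994, 0.001], [0.994, -0.106, 0.0], [0.0, 0.001, -1.0]]
ft_force: [1.2, -0.0, -0.5]
grip_width: 0.0639
time_s: 10.32
position: [0.5721, 0.3414, 0.1165]
tool_rot: [[0.106, 0.994, -0.003], [0.994, -0.106, -0.001], [-0.002, -0.003, -1.0]]
ft_force: [-0.3, 0.0, -0.7]
grip_width: 0.0642
time_s: 10.73
position: [0.5726, 0.3427, 0.1207]
tool_rot: [[0.105, 0.994, 0.002], [0.994, -0.105, 0.001], [0.001, 0.002, -1.0]]
ft_force: [-3.0, -2.3, 6.4]
grip_width: 0.0384
[ 2.07651140e+01  3.93512744e+01  6.45404948e+01 -1.57587129e-02
  7.59707063e+01  2.67938036e+01] [0.5726386  0.34272033 0.12071524] 0.03844042384103166 [-2.96435348 -2.27717964  6.44311667]
```

```bash
python3 -m handwheel '[[[0,0,0,0.11],[0,0,0,0.11],[0,0,0,0.11],[0,0,0,0.11],[0,0,0,0.11]]]'
python3 -m handwheel '[[[0,0,0,0.11],[0,0,0,0.11],[0,0,0,0.11],[0,0,0,0.11],[0,0,0,0.11]]]'
python3 -m handwheel '[[[0,0,0,0.11],[0,0,0,0.11],[0,0,0,0.11],[0,0,0,0.11],[0,0,0,0.11]]]'
python3 -m handwheel '[[[0,0,0,0.1],[0,0,0,0.02],[0,0,0,0],[0,0,0,0]]]'
python3 -c "
from h import *
s=env.observe();print(s['q'],s['wrist_torque'])
print(np.degrees(np.arctan2(*s['tool_rot'][[1,0],0])))"
```

```text
time_s: 11.15
position: [0.5718, 0.3431, 0.1207]
tool_rot: [[0.613, 0.79, 0.001], [0.79, -0.613, 0.001], [0.001, -0.0, -1.0]]
ft_force: [-7.5, -0.4, 8.1]
grip_width: 0.0383
time_s: 11.57
position: [0.5713, 0.3438, 0.1207]
tool_rot: [[0.935, 0.354, -0.0], [0.354, -0.935, 0.002], [0.001, -0.002, -1.0]]
ft_force: [-10.2, 3.2, 6.9]
grip_width: 0.0378
time_s: 11.98
position: [0.5712, 0.3447, 0.1207]
tool_rot: [[0.982, -0.187, 0.0], [-0.187, -0.982, 0.004], [-0.001, -0.004, -1.0]]
ft_force: [-9.0, 6.9, 7.1]
grip_width: 0.0385
time_s: 12.32
position: [0.5712, 0.3449, 0.1207]
tool_rot: [[0.954, -0.299, 0.0], [-0.299, -0.954, 0.004], [-0.001, -0.004, -1.0]]
ft_force: [-9.7, 7.8, 6.3]
grip_width: 0.0381
[ 20.90414826  39.34009952  64.55943655   0.22507521  75.99924706
 128.21799923] [ 1.17226258  1.47279981 -0.13235029]
-17.367997730211435
```

```bash
python3 -m handwheel '[[[0,0,0,0],[0,0,0,0],[0,0,0,0],[0,0,0,0]]]' 75 >/dev/null
python3 -m handwheel '[[[0,0,-0.03,0],[0,0,-0.04,-0.11],[0,0,0,-0.11],[0,0,0,-0.11],[0,0,0,-0.11]]]'>/dev/null
python3 -m handwheel '[[[0,0,0,-0.11],[0,0,0,-0.11],[0,0,0,-0.11],[0,0,0,-0.11],[0,0,0,-0.11]]]' 0 >/dev/null
python3 -m handwheel '[[[0,0,0,-0.11],[0,0,0,-0.11],[0,0,0,-0.11],[0,0,0,-0.11],[0,0,0,-0.11]]]' >/dev/null
python3 -m handwheel '[[[0,0,0,-0.11],[-0.02,0,0,-0.01],[0,0,0,0],[0,0,0,0]]]'
```

```text
time_s: 14.23
position: [0.5682, 0.3227, 0.1886]
tool_rot: [[0.215, 0.977, 0.001], [0.977, -0.215, 0.0], [0.0, 0.0, -1.0]]
ft_force: [-0.6, -0.1, 0.8]
grip_width: 0.0002
```

```bash
python3 -m handwheel '[[[0,0,0,-0.113],[-0.0417,0,0,0],[-0.0417,0,0,0],[-0.0417,0,0,0],[-0.0417,0,0,0]]]'
python3 -m handwheel '[[[0,0,0.034,0],[0,0,0,0],[0,0,0,0]]]'; python3 bub.py b3
```

```text
time_s: 14.65
position: [0.5507, 0.1564, 0.1883]
tool_rot: [[0.102, 0.995, 0.001], [0.995, -0.102, 0.0], [0.0, 0.001, -1.0]]
ft_force: [1.7, -0.6, 0.6]
grip_width: 0.0
time_s: 14.9
position: [0.5507, 0.1578, 0.1536]
tool_rot: [[0.103, 0.995, -0.003], [0.995, -0.103, 0.0], [-0.0, -0.003, -1.0]]
ft_force: [0.1, 0.2, 0.5]
grip_width: 0.0001
pos [0.55070186 0.1578414  0.15361211] F [0.06476385 0.19184471 0.51484719] t 14.9 vial (np.int32(311), np.int32(119), np.int32(33), np.int32(120)) lines [np.float64(161.0), np.float64(199.5)]
 white rows 155 181 area 390 bubble mm 4.7727272727272725
```

View pics/b3.png

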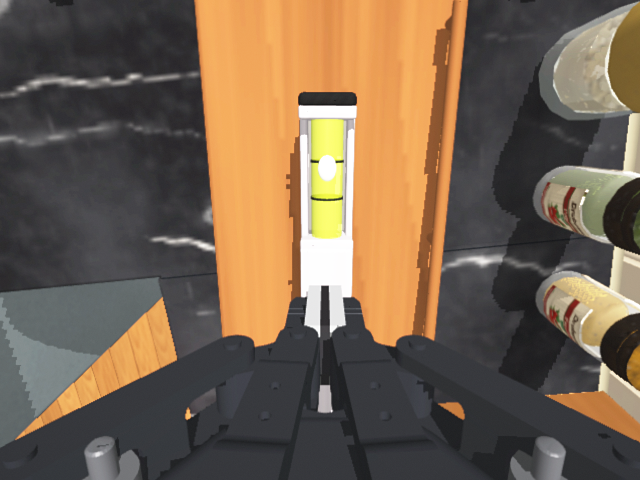

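The unloaded bubble sits at row 168, near the left line (lines at rows 161 and 199.5): +4.8 mm, which the press should bring back by about 5 mm. The fingers are above the level's top. I press.

```bash
python3 -m handwheel '[[[0,0,0.003,0],[0,0,0.001,0],[0,0,0.001,0],[0,0,0,0]]]'
python3 -m handwheel '[[[0,0,0.001,0],[0,0,0,0]]]'
```

```text
time_s: 15.28
position: [0.5512, 0.1584, 0.1497]
tool_rot: [[0.101, 0.995, 0.001], [0.995, -0.101, 0.001], [0.001, 0.001, -1.0]]
ft_force: [-0.2, 1.8, 4.3]
grip_width: 0.0001
time_s: 15.45
position: [0.5513, 0.1584, 0.1491]
tool_rot: [[0.101, 0.995, 0.002], [0.995, -0.101, 0.001], [0.002, 0.002, -1.0]]
ft_force: [-1.1, 4.0, 6.4]
grip_width: -0.0002
```

```bash
python3 -m handwheel '[[[0,0,0.0006,0],[0,0,0,0],[0,0,0,0],[0,0,0,0],[0,0,0,0]]]'
python3 -m handwheel '[[[0,0,0,0],[0,0,0,0],[0,0,0,0],[0,0,0,0],[0,0,0,0]]]' >/dev/null;python3 -m handwheel '[[[0,0,0,0],[0,0,0,0],[0,0,0,0],[0,0,0,0],[0,0,0,0]]]'; python3 bub.py b4
```

```text
time_s: 15.87
position: [0.5513, 0.1585, 0.149]
tool_rot: [[0.101, 0.995, 0.002], [0.995, -0.101, 0.002], [0.002, 0.002, -1.0]]
ft_force: [-3.0, 4.0, 8.5]
grip_width: 0.0004
time_s: 16.7
position: [0.5513, 0.1585, 0.149]
tool_rot: [[0.101, 0.995, 0.002], [0.995, -0.101, 0.002], [0.002, 0.002, -1.0]]
ft_force: [-1.9, 5.3, 8.6]
grip_width: -0.0002
pos [0.55128795 0.15849176 0.14897298] F [-1.9050486   5.28869508  8.57761019] t 16.7 vial (np.int32(310), np.int32(120), np.int32(33), np.int32(122)) lines [np.float64(163.5), np.float64(202.0)]
 white rows 169 196 area 395 bubble mm 0.09740259740259741
```

```bash
python3 -m handwheel '[[[0.0005,-0.0002,0.0003,0],[0,0,0,0],[0,0,0,0],[0,0,0,0],[0,0,0,0]]]'
python3 -m handwheel '[[[0,0,0,0],[0,0,0,0],[0,0,0,0],[0,0,0,0],[0,0,0,0]]]' >/dev/null;python3 -m handwheel '[[[0,0,0,0],[0,0,0,0],[0,0,0,0],[0,0,0,0],[0,0,0,0]]]'; python3 bub.py b5
```

```text
time_s: 17.17
position: [0.5513, 0.1586, 0.1489]
tool_rot: [[0.101, 0.995, 0.003], [0.995, -0.101, 0.001], [0.001, 0.003, -1.0]]
ft_force: [-1.1, 2.3, 10.6]
grip_width: -0.0001
time_s: 18.0
position: [0.5513, 0.1586, 0.1489]
tool_rot: [[0.101, 0.995, 0.003], [0.995, -0.101, 0.001], [0.001, 0.003, -1.0]]
ft_force: [-1.9, 3.2, 10.9]
grip_width: -0.0001
pos [0.55128055 0.15857487 0.14892506] F [-1.90149176  3.2239163  10.92965258] t 18.0 vial (np.int32(310), np.int32(120), np.int32(33), np.int32(122)) lines [np.float64(163.5), np.float64(202.0)]
 white rows 170 197 area 399 bubble mm -0.2922077922077922
```

View pics/b5.png

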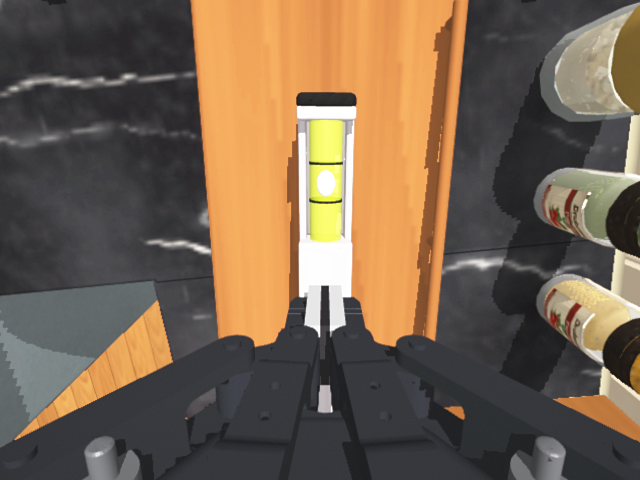

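The bubble is at row 183, midway between the lines at 163.5 and 202. The level lies along the board, the fingers hold 10.9 N on it, and the jars are standing. I hand it in.

```bash
python3 -c "
from rig import env
print(env.close_job())"
```

```text
the job is handed in; nothing more can be done
None
```

The job is handed in at about 18 s on the robot's clock: the board reads level under the press, with the fingers still holding the level down.

- **What I did:** I gripped the larger level and laid it lengthways on the rest spot with its vial towards the knob. Pressed with about 12 N, the bubble read −11 mm. I then turned the knob 1.77 rad clockwise in one grip and pressed again.
- **Last checks:** The push was 10.9 N from the fingers, about 13 N on the board with the level's weight. The bubble was at −0.3 mm (limit ±2.2 mm) and had been at +0.1 mm at 8.6 N. The level stayed along the board and still for over 1 s.
- **Bystanders:** The last wrist picture shows the jars behind the shelf standing. The timer was clear of every move, but I did not measure its position or the jars' at the end.
- **Small disagreements:** The cameras differed by about 2 to 5 mm on where the knob and level stood. When the fingers closed on the knob, the tool rose about 4 mm with a 6 N upward push. Neither affected the result. A sideways force of about 3.7 N remained on the tool during the final press.

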